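Line up the hole saws by size on the storage board

TASK

Put the four loose hole saws away on the wooden storage board in order of diameter: one on each black mark, the smallest on the mark beside the red end strip and the largest at the far end from it. Leave every saw standing upright, teeth down, flat on its disc and centred on the white dot, and do not move or knock over the glue bottle.

Things in the scene. Friction and masses are not known exactly. Their poses are not given: they have to be found in the camera images.
- saw_24_center (a point): Loose hole saw 24 mm in diameter: a plain upright cup-shaped steel cylinder, blue sides, bright steel flat top with a dark hole in its middle, toothed rim below; 24 mm across, 46 mm high, standing teeth down on the bench. The point is its centre, 23 mm above its underside; z is its axis, up. The four hole saws differ in diameter only (24, 36, 48 and 60 mm).
- saw_36_center (a point): Loose hole saw 36 mm in diameter: a plain upright cup-shaped steel cylinder, blue sides, bright steel flat top with a dark hole in its middle, toothed rim below; 36 mm across, 46 mm high, standing teeth down on the bench. The point is its centre, 23 mm above its underside; z is its axis, up. The four hole saws differ in diameter only (24, 36, 48 and 60 mm).
- saw_48_center (a point): Loose hole saw 48 mm in diameter: a plain upright cup-shaped steel cylinder, blue sides, bright steel flat top with a dark hole in its middle, toothed rim below; 48 mm across, 46 mm high, standing teeth down on the bench. The point is its centre, 23 mm above its underside; z is its axis, up. The four hole saws differ in diameter only (24, 36, 48 and 60 mm).
- saw_60_center (a point): Loose hole saw 60 mm in diameter: a plain upright cup-shaped steel cylinder, blue sides, bright steel flat top with a dark hole in its middle, toothed rim below; 60 mm across, 46 mm high, standing teeth down on the bench. The point is its centre, 23 mm above its underside; z is its axis, up. The four hole saws differ in diameter only (24, 36, 48 and 60 mm).
- mark_a: Fixed mark on the wooden storage board: the mark at the end of the row on the robot's left (+y). A black rubber disc 64 mm across and 3 mm thick with a white dot in its middle. Origin: centre of its underside; its top is 21 mm above the bench. Marks a to d stand 80 mm apart in a straight row along the board's middle (board 360 x 80 mm, 18 mm thick, turned up to 0.25 rad). y runs along the row towards mark a.
- mark_b: Fixed mark on the wooden storage board: the second mark from the robot's left (+y). A black rubber disc 64 mm across and 3 mm thick with a white dot in its middle. Origin: centre of its underside; its top is 21 mm above the bench. Marks a to d stand 80 mm apart in a straight row along the board's middle (board 360 x 80 mm, 18 mm thick, turned up to 0.25 rad). y runs along the row towards mark a.
- mark_c: Fixed mark on the wooden storage board: the third mark from the robot's left. A black rubber disc 64 mm across and 3 mm thick with a white dot in its middle. Origin: centre of its underside; its top is 21 mm above the bench. Marks a to d stand 80 mm apart in a straight row along the board's middle (board 360 x 80 mm, 18 mm thick, turned up to 0.25 rad). y runs along the row towards mark a.
- mark_d: Fixed mark on the wooden storage board: the mark at the robot's right (-y) end of the row. A black rubber disc 64 mm across and 3 mm thick with a white dot in its middle. Origin: centre of its underside; its top is 21 mm above the bench. Marks a to d stand 80 mm apart in a straight row along the board's middle (board 360 x 80 mm, 18 mm thick, turned up to 0.25 rad). y runs along the row towards mark a.
- end_red: Fixed red end strip on the storage board, 80 x 22 mm, 6 mm thick, across the board 47 mm beyond the outermost mark of one end (the other end has a dark brown strip of the same size). It may be at either end, next to mark a or mark d. Origin: centre of its underside, on the board's top face.
- glue_center (a point): Loose yellow glue bottle with a red nozzle, 52 mm across, 135 mm high, standing upright on the bench to the robot's left of the saws and the board. Not to be moved. The point is on its axis 67 mm above its underside; z is its axis, up.
There are look-alikes about, which are no part of the job. What is shaped like the part that bears saw_36_center but purple or yellow is not meant.

How it is judged:
At the end, for the whole second after the job is handed in: Counted from the mark beside the red end strip, the 24, 36, 48 and 60 mm saws stand on the four marks in that order, each axis within 10 mm of its mark's centre, upright within 0.12 rad with the teeth down, resting on the disc (centre 39 to 49 mm above the bench), released and at rest (((horizontal distance between end_red and mark_a below 0.09 m and horizontal distance between saw_24_center and mark_a below 0.01 m and horizontal distance between saw_36_center and mark_b below 0.01 m and horizontal distance between saw_48_center and mark_c below 0.01 m and horizontal distance between saw_60_center and mark_d below 0.01 m) or (horizontal distance between end_red and mark_d below 0.09 m and horizontal distance between saw_24_center and mark_d below 0.01 m and horizontal distance between saw_36_center and mark_c below 0.01 m and horizontal distance between saw_48_center and mark_b below 0.01 m and horizontal distance between saw_60_center and mark_a below 0.01 m)) and angle between each of saw_24_center, saw_36_center, saw_48_center, saw_60_center's own z axis and vertical below 0.12 rad and height (world z) of saw_24_center between 0.039 and 0.049 m and linear speed of each of saw_24, saw_36, saw_48, saw_60 below 0.02 m/s and height (world z) of saw_36_center between 0.039 and 0.049 m and height (world z) of saw_48_center between 0.039 and 0.049 m and height (world z) of saw_60_center between 0.039 and 0.049 m); the robot touches nothing.
It fails at once if the glue bottle is moved more than 30 mm or tipped more than 0.5 rad (distance of glue_center from where it was at the start of the episode above 0.03 m or angle between glue_center's own z axis and vertical above 0.5 rad).
It also fails if it takes over 90 s, if anything falls off the work surface, if the arm or the gripper's body presses on something with over 40 N, if the wrist force passes 120 N, or if a joint passes its speed limit or range.

ROBOT

A 7-joint arm with a two-finger parallel gripper is mounted at the origin on the work surface. World frame = base frame: x ahead of the robot, y to its left, z up, the work surface at z = 0. Lengths are in m, angles in rad, forces in N, time in s.
With the tool pointing down it reaches from about 0.4 to 0.875 m from the base axis. Payload 19.3 kg.
Tool frame: the origin (TCP) lies midway between the tips of the shut fingers; the grasp point (between the pads) lies 19 mm behind it; z points along the fingers, y is the line along which they close (so a half turn about z gives the same grasp; the last joint's range is limited). The gripper opens to 85 mm and grips with 20 to 120 N. Pads are 22 mm wide; open, the fingers measure 114 mm over their backs; the gripper's body (76 mm by 85 mm) begins 54 mm behind the grasp point. The pads swing forward as they close: fully open they stand 13 mm farther back than shut.
Start: joints at [1.086, 0.521, -0.036, 1.599, 0.021, 1.021, -0.113], TCP at [0.252, -0.572, 0.231] pointing down, gripper open.
Joint ranges: [-2.91, 2.91], [-0.3, 2.13], [-1.5, 1.42], [0.17, 2.43], [-1.26, 4.41], [0.16, 1.93], [-2.52, 2.52]. Speed limits (rad/s): [1.89, 1.89, 2.39, 2.39, 3.01, 3.01, 3.01].

INTERFACE

Orientations are given as [roll, pitch, yaw] about the fixed x, y, z axes, in that order (R = Rz(yaw) Ry(pitch) Rx(roll)).
In Python, from workcell import telemetry, grab_frame, calibration, bot, outline_of, landmark_of gives the robot as it stands. The module is installed in compiled form; this text tells all that it offers.
- The arm moves only by the shell command python3 -m inch 'ROWS' [FORCE]. ROWS is JSON, a list of rows, each a list of 7 numbers: the shift along the tool's x, y, z in m, then the turn, a rotation vector about the tool's x, y, z in rad, then the closure, from 0 (fully open) to 1 (shut). A call has 1 to 5 rows; each row shifts and turns the commanded pose from where the row before left it, along the tool's axes as they then stand; what a row does not reach is not made up. A row lasts 1/10 s, in which the tool goes at most 50 mm and 8.59 degrees, less where a joint would pass 70% of its speed; a pose out of reach is approached as far as the arm can. A call is refused whole if a number of a shift passes 0.05 or a number of a turn 0.15, either way. A call with a gripper value outside its range is refused whole. The fingers move at their own pace and stop on an object; FORCE is the grip in N (left out, the last holds). Time passes only in rows, so rows that do not move let the fingers close. It gives the time, the measured TCP pose, the force, the opening and the grip force at its end, in the units of the state.
- telemetry.observe(): the state, without advancing time (a new reading comes with each control period).
- grab_frame(name): name is "side" or "top"; returns the picture (420x560x3 uint8, red, green, blue); there is no depth.
- calibration(name): a dict with "fovy" (degrees; the focal length in pixels is half the picture's height over the tangent of half this angle, whatever the lens; pixels are square), "cx", "cy" (the principal point, pixels), "pose" (4x4, takes a point from camera to world coordinates). Camera axes: x right, y down, z forward; pixel columns grow to the right and rows downward; lengths in m; the calibration is good to about 2 mm. A picture is of the moment at which its call begins. calibration takes no time and is no camera call.
- bot.job_done(): hands the job in; it is judged then, once.
Trained networks look in the newest picture that a camera, given by its name, has taken for a name from the list of things; names that differ only in an ending like _2 or _b are one class to them, and where a whole thing is asked for, a point or a joint stands for the part that bears it (a point fixed in the world has none). Each returns a list of dicts, best first, with "score" (0 to 1); they miss things now and then, are a little off and sometimes report something else, mostly with a low value. They report only what shows in the picture. A call takes as long as a camera call. They do not tell look-alikes from the thing itself.
- outline_of(label, camera): "region" (420x560 bool, what is visible of it) and "rect" ([left, top, right, bottom] in pixels, round what is visible of it).
- landmark_of(label, camera): "xy" ([column, row] in pixels: a listed point, or the origin of a listed thing).
The state is a dict: "clock": time; "qpos": joint angles; "qd": joint speeds; "joint_efforts": joint torques, N m; "position": TCP position; "tool_rot": TCP orientation; "force": force on the tool from outside, world axes, zero at the start; "moment": the same for the moment, N m; "grip_width": finger opening in m; "finger_force": force on a finger pad.
Only numpy, scipy, OpenCV 4.12 (cv2) and the standard library are available. Lean on these libraries where they do the work, as an engineer would, in place of code of your own. Each camera call takes 0.05 s, during which the arm holds its last target. There are 200 camera calls.

## Working session

There is one attempt and no reset: what is moved stays moved. The work goes in short steps, Python scripts to look and compute and a shell command to move; the robot and the scene stay as the last step left them, time stands still between calls to the robot, and variables do not carry over. Pictures are saved under pics/ and viewed, at most 14 in all, crops included, and the job is handed in when it is done.

```bash
mkdir -p pics; python3 - <<'E'
from workcell import telemetry, grab_frame, calibration
import cv2,numpy as np
for n in("top","side"):
    cv2.imwrite(f"pics/{n}0.png",grab_frame(n)[:,:,::-1]); c=calibration(n); print(n,c["fovy"],c["cx"],c["cy"],np.round(c["pose"],3).tolist())
s=telemetry.observe();print({k:np.round(v,3).tolist() for k,v in s.items()})
E
```

```text
top 51.423857301644844 285.10890445151756 209.01133801747994 [[-0.022, -0.982, 0.185, 0.339], [-1.0, 0.024, 0.009, 0.008], [-0.013, -0.185, -0.983, 1.102], [0.0, 0.0, 0.0, 1.0]]
side 47.868042632894834 286.7535969281389 196.29720157489118 [[-0.978, -0.12, 0.169, 0.332], [-0.207, 0.547, -0.811, 0.99], [0.005, -0.829, -0.56, 0.739], [0.0, 0.0, 0.0, 1.0]]
{'clock': 0.1, 'qpos': [1.086, 0.522, -0.036, 1.6, 0.021, 1.021, -0.113], 'qd': [0.0, -0.003, -0.0, -0.001, -0.001, -0.001, -0.0], 'joint_efforts': [0.005, -92.849, 1.985, -37.053, 0.018, 0.005, -0.0], 'position': [0.252, -0.572, 0.231], 'tool_rot': [-3.141, 0.0, 0.415], 'force': [-0.583, -0.175, 0.178], 'moment': [0.046, 0.011, -0.032], 'finger_force': 0.0, 'grip_width': 0.085}
```

View pics/top0.png

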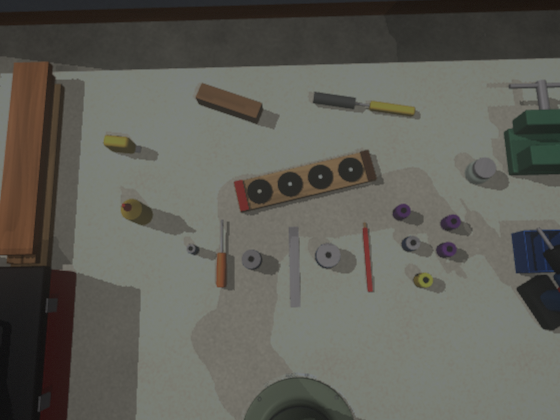

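View pics/side0.png

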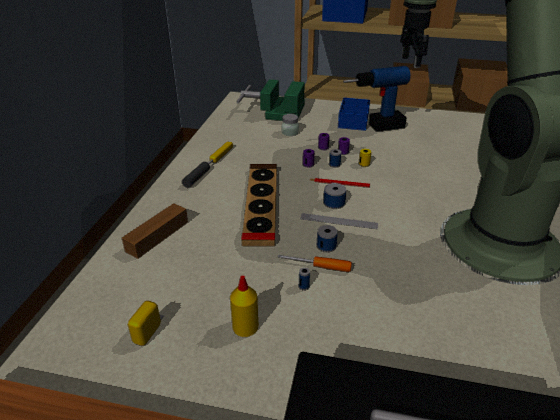

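The top view shows the board with its red strip at (242,196), so 24→a, 36→b, 48→c and 60→d. Candidates in the top view:
- **Blue saws:** (193,249) is the 24, (411,243) the 36, (252,260) the 48 and (328,256) the 60.
- **Look-alikes:** purple at (402,212), (451,222) and (447,249), and yellow at (424,280).

The blue ones match the description.

```bash
cat > h.py <<'E'
import numpy as np,cv2
from workcell import telemetry, grab_frame, calibration, outline_of, landmark_of
def ray(n,uv):
    c=calibration(n);f=210/np.tan(np.radians(c["fovy"]/2));P=np.array(c["pose"])
    d=P[:3,:3]@np.array([(uv[0]-c["cx"])/f,(uv[1]-c["cy"])/f,1]);return P[:3,3],d
def onz(n,uv,z):
    o,d=ray(n,uv);return (o+d*(z-o[2])/d[2])[:2]
def px(n,p):
    c=calibration(n);f=210/np.tan(np.radians(c["fovy"]/2));P=np.array(c["pose"])
    q=P[:3,:3].T@(np.array(p)-P[:3,3]);return q[:2]/q[2]*f+[c["cx"],c["cy"]]
E
python3 - <<'E'
from h import *
I={n:grab_frame(n) for n in("top","side")}
Z={"saw":.023,"mar":.018,"end":.018,"glu":.067}
for l in ["saw_24_center","saw_36_center","saw_48_center","saw_60_center","mark_a","end_red","glue_center"]:
  for n in I:
    for d in landmark_of(l,n)[:5]:
      if d["score"]>.3: print(l,n,round(d["score"],2),np.round(d["xy"]),np.round(onz(n,d["xy"],Z[l[:3]]),3))
a=I["top"][185:305,170:480]; cv2.imwrite("pics/crop.png",cv2.convertScaleAbs(cv2.resize(a,None,fx=2.58,fy=2.58,interpolation=2)[:,:,::-1],alpha=1.6))
E
```

```text
saw_24_center top 0.4 [240. 194.] [0.583 0.13 ]
saw_24_center side 0.67 [337. 157.] [ 0.443 -0.291]
saw_24_center side 0.52 [303. 277.] [0.45 0.25]
saw_36_center top 0.82 [444. 251.] [ 0.428 -0.372]
saw_36_center top 0.74 [452. 220.] [ 0.504 -0.398]
saw_36_center top 0.58 [399. 212.] [ 0.527 -0.269]
saw_36_center top 0.56 [410. 240.] [ 0.456 -0.289]
saw_36_center top 0.54 [419. 281.] [ 0.355 -0.305]
saw_36_center side 0.76 [332. 157.] [ 0.456 -0.289]
saw_36_center side 0.7 [343. 146.] [ 0.432 -0.368]
saw_36_center side 0.63 [365. 156.] [ 0.358 -0.321]
saw_36_center side 0.63 [321. 139.] [ 0.508 -0.4  ]
saw_48_center top 0.85 [249. 260.] [0.416 0.109]
saw_48_center top 0.68 [328. 256.] [ 0.422 -0.086]
saw_48_center side 0.95 [328. 239.] [0.414 0.11 ]
saw_60_center top 0.82 [326. 254.] [ 0.426 -0.082]
saw_60_center side 0.59 [336. 194.] [ 0.42  -0.085]
mark_a top 0.93 [292. 181.] [ 0.616 -0.002]
mark_a top 0.83 [349. 171.] [ 0.638 -0.15 ]
mark_a top 0.82 [257. 193.] [0.587 0.087]
mark_a top 0.81 [319. 174.] [ 0.632 -0.073]
mark_a side 0.74 [261. 189.] [ 0.628 -0.077]
mark_a side 0.72 [264. 178.] [ 0.634 -0.132]
mark_a side 0.58 [261. 204.] [ 0.609 -0.003]
end_red top 0.65 [237. 194.] [0.584 0.138]
end_red side 0.79 [261. 235.] [0.575 0.122]
end_red side 0.4 [261. 207.] [0.607 0.007]
end_red side 0.32 [245. 304.] [0.552 0.346]
glue_center top 0.62 [131. 209.] [0.542 0.391]
glue_center side 0.67 [245. 305.] [0.536 0.392]
```

View pics/crop.png

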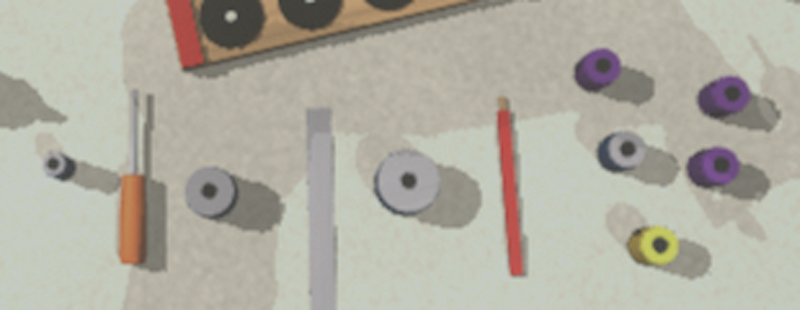

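The crop shows the four blue/steel saws. The 36 is at (413,243), with purple and yellow look-alikes nearby. Next I refine the tops (dark hole at z=46 mm) and the mark dots (z=21 mm).

```bash
python3 - <<'E'
from h import *
g=grab_frame("top").astype(float).mean(2)
def cen(u,v,r,sign):
    for _ in range(4):
        x0,y0=int(round(u)),int(round(v));w=g[y0-r:y0+r+1,x0-r:x0+r+1]*sign
        w=np.clip(w-np.percentile(w,40 if r<5 else 60),0,None);yy,xx=np.mgrid[-r:r+1,-r:r+1]
        w=w*(xx**2+yy**2<=r*r+1);u,v=x0+(w*xx).sum()/w.sum(),y0+(w*yy).sum()/w.sum()
    return np.array([u,v])
for n,u,v,r in[("24",192.6,248.8,2),("36",413.4,242.8,3),("48",251,259.3,4),("60",328.2,255.3,4),("P1",402.5,210,3),("P2",453,221,3),("P3",447.5,249,3),("Y",425.5,279.5,3)]:
    p=cen(u,v,r,-1);print(n,p.round(1),onz("top",p,.046).round(4))
M=[]
for u,v in[(259.5,191),(290,184),(320,177),(350.5,169.5)]:
    p=cen(u,v,3,1);M.append(onz("top",p,.021));print("m",p.round(1),M[-1].round(4))
M=np.array(M);d=(M[0]-M[3]);print("len",np.linalg.norm(d)/3);e=d/np.linalg.norm(d)
for k,n in enumerate("abcd"): print(n,(M.mean(0)+e*.08*(1.5-k)).round(4))
print("dir",e,np.arctan2(-e[0],e[1]))
E
```

```text
24 [192.7 248.9] [0.4447 0.2437]
36 [412.8 242.2] [ 0.4482 -0.2902]
48 [250.6 258.5] [0.4181 0.103 ]
60 [328.  254.6] [ 0.4232 -0.0839]
P1 [403.3 209.9] [ 0.5282 -0.273 ]
P2 [453.4 220.8] [ 0.4983 -0.3928]
P3 [449.1 248.4] [ 0.4312 -0.3762]
Y [425.4 279.5] [ 0.3585 -0.3132]
m [259.  190.8] [0.5912 0.0826]
m [289.6 183.4] [0.6085 0.0044]
m [319.9 176.2] [ 0.6255 -0.0736]
m [350.3 169. ] [ 0.6425 -0.152 ]
len 0.08001973852747567
a [0.5913 0.0826]
b [0.6084 0.0044]
c [ 0.6255 -0.0737]
d [ 0.6425 -0.1519]
dir [-0.21343788  0.97695664] 0.21509258337709491
```

```bash
cat > d.py <<'E'
# shift to target in tool axes, and turn about tool axes to reach straight-down yaw 1.786
import sys
from h import *
from scipy.spatial.transform import Rotation as R
T={"24":(.4447,.2437),"36":(.4482,-.2902),"48":(.4181,.103),"60":(.4232,-.0839),"a":(.5913,.0826),"b":(.6084,.0044),"c":(.6255,-.0737),"d":(.6425,-.1519)}
s=telemetry.observe();t=R.from_euler("xyz",s["tool_rot"]);p=s["position"]
for n in sys.argv[1:]:
    print(n,"xy shift mm",(1e3*t.inv().apply(np.r_[T[n],p[2]]-p)).round(1))
print("turn",(t.inv()*R.from_euler("xyz",[np.pi,0,1.786])).as_rotvec().round(4),"z",np.round(p[2],4),"q",np.round(s["qpos"],2),"t",s["clock"],"w",round(s["grip_width"],4),"F",np.round(s["force"],1))
E
python3 -m inch '[[0,0,0,0,0,-0.137,0.3],[0,0,0,0,0,-0.137,0.3],[0,0,0,0,0,-0.137,0.3],[0,0,0,0,0,-0.137,0.3],[0,0,0,0,0,-0.137,0.3]]' 40
python3 -m inch '[[0,0,0,0,0,-0.137,0.3],[0,0,0,0,0,-0.137,0.3],[0,0,0,0,0,-0.137,0.3],[0,0,0,0,0,-0.137,0.3],[0,0,0,0,0,-0.137,0.3]]'
python3 d.py 36
```

```text
clock: 1.45
position: [0.2518, -0.572, 0.2313]
tool_rot: [3.142, 0.0, 1.105]
force: [0.1, 0.4, 0.1]
grip_width: 0.06
finger_force: 0.0
clock: 1.95
position: [0.2518, -0.572, 0.2313]
tool_rot: [-3.142, 0.0, 1.79]
force: [0.1, -0.2, -0.8]
grip_width: 0.0597
finger_force: 0.0
36 xy shift mm [232.3 253.   -0. ]
turn [-0.      0.0001  0.0043] z 0.2313 q [ 1.31  0.54 -0.36  1.59  0.21  1.05  1.1 ] t 1.95 w 0.0597 F [ 0.1 -0.2 -0.8]
```

```bash

python3 -m inch '[[0.029,0.032,0,0,0,0,0.3],[0.029,0.032,0,0,0,0,0.3],[0.029,0.032,0,0,0,0,0.3],[0.029,0.032,0.01,0,0,0,0.3],[0.029,0.032,0.02,0,0,0,0.3]]' >/dev/null
python3 -m inch '[[0.029,0.032,0.02,0,0,0,0.3],[0.029,0.031,0.02,0,0,0,0.3],[0.029,0.030,0.02,0,0,0.004,0.3],[0,0,0.02,0,0,0,0.3],[0,0,0,0,0,0,0.3]]' >/dev/null
python3 d.py 36
```

```text
36 xy shift mm [ 0.2 -1.1  0. ]
turn [-0.0024 -0.0024 -0.003 ] z 0.1194 q [ 0.75  0.56 -0.39  1.92  0.31  0.73  0.39] t 2.95 w 0.0595 F [-0.6 -1.1  0.6]
```

```bash

python3 -m inch '[[0,-0.001,0.03,0,0,0,0.3],[0,0,0.03,0,0,0,0.3],[0,0,0.025,0,0,0,0.3],[0,0,0.02,0,0,0,0.3],[0,0,0.009,0,0,0,0.3]]' 
python3 -m inch '[[0,0,0,0,0,0,0.7],[0,0,0,0,0,0,0.7],[0,0,0,0,0,0,0.7],[0,0,0,0,0,0,0.7],[0,0,0,0,0,0,0.7]]' 40
python3 d.py 36
python3 -c "
from h import *
for n in('side','top'): cv2.imwrite(f'pics/{n}1.png',grab_frame(n)[:,:,::-1])
a=cv2.imread('pics/side1.png')[100:220,260:420];b=cv2.imread('pics/top1.png')[180:300,340:500]
cv2.imwrite('pics/g1.png',cv2.resize(np.hstack([a,b]),None,fx=2.5,fy=2.5)*1)"
```

```text
clock: 3.45
position: [0.4481, -0.2927, 0.0066]
tool_rot: [-3.14, -0.0, 1.779]
force: [-0.0, 0.8, 0.4]
grip_width: 0.0596
finger_force: 0.0
clock: 3.95
position: [0.4492, -0.2923, 0.0083]
tool_rot: [3.141, 0.001, 1.78]
force: [-2.0, -0.1, 10.0]
grip_width: 0.0351
finger_force: 40.5
36 xy shift mm [ 2.3 -0.6 -0. ]
turn [ 0.0008  0.0012 -0.0055] z 0.0083 q [ 0.68  0.74 -0.3   1.96  0.42  0.5   0.3 ] t 3.95 w 0.0351 F [-2.  -0.1 10. ]
```

View pics/g1.png

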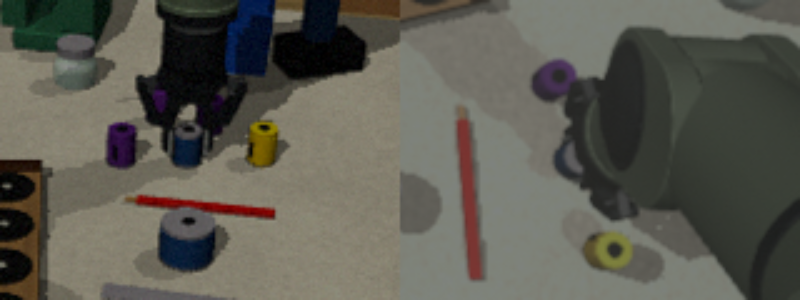

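The side crop shows the blue 36 between the fingers with the purple and yellow ones clear, and it grips at 35 mm. I'll lift it and carry it to mark b.

```bash

python3 -m inch '[[0,0,-0.01,0,0,0,0.7],[0,0,-0.02,0,0,0,0.7],[0,0,-0.03,0,0,0,0.7],[0,0,-0.03,0,0,0,0.7],[0,0,-0.015,0,0,-0.005,0.7]]' 
python3 d.py b
```

```text
clock: 4.55
position: [0.4495, -0.2921, 0.1154]
tool_rot: [3.14, 0.002, 1.786]
force: [-0.0, -0.3, -2.0]
grip_width: 0.0348
finger_force: 40.1
b xy shift mm [ 2.558e+02  2.185e+02 -1.000e-01]
turn [ 0.002   0.0019 -0.0002] z 0.1154 q [ 0.76  0.56 -0.39  1.92  0.32  0.71  0.39] t 4.55 w 0.0348 F [-0.  -0.3 -2. ]
```

```bash

python3 -m inch '[[0.02,0.015,0,0,0,0,0.7],[0.03,0.025,0,0,0,0,0.7],[0.03,0.025,0,0,0,0,0.7],[0.03,0.025,0,0,0,0,0.7],[0.03,0.025,0,0,0,0,0.7]]' >/dev/null
python3 -m inch '[[0.03,0.025,0,0,0,0,0.7],[0.03,0.025,0,0,0,0,0.7],[0.03,0.025,0,0,0,0,0.7],[0.0235,0.0285,0,0,0,0,0.7],[0,0,0,0,0,0,0.7]]' >/dev/null
python3 -m inch '[[0,0,0,0,0,0,0.7],[0,0,0,0,0,0,0.7]]' 
python3 d.py b
```

```text
clock: 5.75
position: [0.6078, 0.0015, 0.1126]
tool_rot: [-3.141, 0.001, 1.785]
force: [-1.1, -0.5, -1.0]
grip_width: 0.035
finger_force: 40.3
b xy shift mm [ 2.7  1.2 -0. ]
turn [-0.0004  0.0005 -0.0011] z 0.1126 q [ 0.16  0.66 -0.39  1.73  0.32  0.81 -0.16] t 5.75 w 0.035 F [-1.1 -0.5 -1. ]
```

```bash

python3 -m inch '[[0,0.001,0.03,0,0,0,0.7],[0,0,0.025,0,0,0,0.7],[0,0,0.015,0,0,0,0.7],[0,0,0.007,0,0,0,0.7],[0,0,0,0,0,0,0.7]]'
python3 d.py b
```

```text
clock: 6.25
position: [0.6089, 0.0023, 0.035]
tool_rot: [-3.141, -0.0, 1.785]
force: [-0.5, -0.2, -1.2]
grip_width: 0.035
finger_force: 40.3
b xy shift mm [ 2.1 -0.1  0. ]
turn [-0.0009 -0.0001 -0.0007] z 0.035 q [ 0.13  0.77 -0.34  1.76  0.38  0.68 -0.21] t 6.25 w 0.035 F [-0.5 -0.2 -1.2]
```

```bash

python3 -m inch '[[0,0,0.002,0,0,0,0.7],[0,0,0.002,0,0,0,0.7],[0,0,0.001,0,0,0,0.7],[0,0,0,0,0,0,0.7]]'
python3 -m inch '[[0,0,0,0,0,0,0.55],[0,0,0,0,0,0,0.4],[0,0,0,0,0,0,0.2],[0,0,0,0,0,0,0.2]]'
python3 -m inch '[[0,0,-0.02,0,0,0,0.2],[0,0,-0.03,0,0,0,0],[0,0,-0.03,0,0,0,0],[0,0,0,0,0,0,0]]'
python3 d.py 60
```

```text
clock: 6.65
position: [0.6093, 0.0027, 0.0306]
tool_rot: [3.141, 0.0, 1.786]
force: [0.4, 0.7, -1.0]
grip_width: 0.0352
finger_force: 40.3
clock: 7.05
position: [0.6093, 0.0027, 0.0304]
tool_rot: [3.141, 0.0, 1.786]
force: [0.3, -0.2, 0.3]
grip_width: 0.068
finger_force: 0.0
clock: 7.45
position: [0.6111, 0.0029, 0.114]
tool_rot: [3.136, 0.001, 1.785]
force: [0.8, 0.2, -0.7]
grip_width: 0.0857
finger_force: 0.0
60 xy shift mm [ -44.7 -202.1   -1. ]
turn [ 0.0053  0.0009 -0.0005] z 0.114 q [ 0.16  0.66 -0.39  1.72  0.33  0.81 -0.16] t 7.45 w 0.0857 F [ 0.8  0.2 -0.7]
```

```bash

python3 -m inch '[[-0.008,-0.035,0,0,0,0,0],[-0.008,-0.035,0,0,0,0,0],[-0.008,-0.035,0,0,0,0,0],[-0.008,-0.035,0,0,0,0,0],[-0.008,-0.035,0,0,0,0,0]]' >/dev/null
python3 -m inch '[[-0.005,-0.027,0,0,0,0,0],[0,0,0,0,0,0,0],[0,0,0,0,0,0,0]]' 
python3 d.py 60
python3 -c "
from h import *
cv2.imwrite('pics/s2.png',grab_frame('side')[:,:,::-1])"
```

```text
clock: 8.25
position: [0.4215, -0.0846, 0.1103]
tool_rot: [3.141, 0.0, 1.785]
force: [0.8, -0.1, 0.3]
grip_width: 0.0853
finger_force: 0.0
60 xy shift mm [0.3 1.8 0. ]
turn [ 0.0004  0.0001 -0.0009] z 0.1103 q [ 0.39  0.44 -0.41  2.18  0.32  0.57 -0.05] t 8.25 w 0.0853 F [ 0.8 -0.1  0.3]
```

View pics/s2.png

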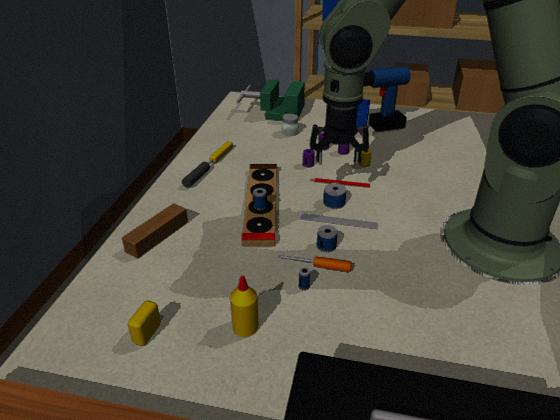

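The 36 stands upright on mark b at (260,198). Now the 60.

```bash

python3 -m inch '[[0,0.002,0.03,0,0,0,0],[0,0,0.03,0,0,0,0],[0,0,0.025,0,0,0,0],[0,0,0.013,0,0,0,0],[0,0,0.005,0,0,0,0]]' 
python3 -m inch '[[0,0,0,0,0,0,0.15],[0,0,0,0,0,0,0.25],[0,0,0,0,0,0,0.4],[0,0,0,0,0,0,0.4],[0,0,0,0,0,0,0.4]]' 40
python3 d.py 60
python3 -m inch '[[0,0,-0.01,0,0,0,0.4],[0,0,-0.02,0,0,0,0.4],[0,0,-0.03,0,0,0,0.4],[0,0,-0.03,0,0,0,0.4],[0,0,-0.015,0,0,0,0.4]]' 
python3 d.py d
```

```text
clock: 8.8
position: [0.4235, -0.0831, 0.0058]
tool_rot: [-3.14, -0.001, 1.787]
force: [0.6, -0.3, -0.2]
grip_width: 0.0858
finger_force: 0.0
clock: 9.3
position: [0.424, -0.0839, 0.0081]
tool_rot: [3.14, 0.0, 1.786]
force: [-0.8, 2.5, 9.3]
grip_width: 0.0591
finger_force: 42.5
60 xy shift mm [ 0.1 -0.8 -0. ]
turn [ 0.0014  0.0003 -0.0003] z 0.0081 q [ 0.25  0.65 -0.24  2.22  0.49  0.31 -0.2 ] t 9.3 w 0.0591 F [-0.8  2.5  9.3]
clock: 9.8
position: [0.4239, -0.0842, 0.1153]
tool_rot: [3.139, 0.001, 1.785]
force: [0.1, 0.1, -3.0]
grip_width: 0.0588
finger_force: 44.1
d xy shift mm [-112.7  199.2    0.6]
turn [ 0.0024  0.0012 -0.0006] z 0.1153 q [ 0.4   0.44 -0.43  2.18  0.33  0.58 -0.05] t 9.8 w 0.0588 F [ 0.1  0.1 -3. ]
```

```bash

python3 -m inch '[[-0.01,0.02,0,0,0,0,0.4],[-0.02,0.035,0,0,0,0,0.4],[-0.02,0.035,0,0,0,0,0.4],[-0.02,0.035,0,0,0,0,0.4],[-0.02,0.035,0,0,0,0,0.4]]' >/dev/null
python3 -m inch '[[-0.0225,0.039,0,0,0,0,0.4],[0,0,0,0,0,0,0.4],[0,0,0,0,0,0,0.4]]' 
python3 d.py d
```

```text
clock: 10.6
position: [0.6417, -0.1515, 0.1126]
tool_rot: [-3.141, -0.001, 1.785]
force: [-0.8, 0.4, -2.2]
grip_width: 0.0591
finger_force: 44.4
d xy shift mm [-0.6  0.7 -0. ]
turn [-0.0003 -0.0009 -0.0007] z 0.1126 q [ 0.39  0.73 -0.39  1.58  0.34  0.89  0.09] t 10.6 w 0.0591 F [-0.8  0.4 -2.2]
```

```bash

python3 -m inch '[[-0.0005,0,0.03,0,0,0,0.4],[0,0,0.025,0,0,0,0.4],[0,0,0.015,0,0,0,0.4],[0,0,0.007,0,0,0,0.4],[0,0,0.002,0,0,0,0.4]]'
python3 -m inch '[[0,0,0.002,0,0,0,0.4],[0,0,0,0,0,0,0.4]]'
python3 d.py d
```

```text
clock: 11.1
position: [0.6417, -0.1518, 0.0334]
tool_rot: [-3.141, -0.0, 1.786]
force: [0.3, 0.1, -2.1]
grip_width: 0.059
finger_force: 44.5
clock: 11.3
position: [0.6423, -0.1519, 0.0321]
tool_rot: [3.141, 0.0, 1.786]
force: [-0.5, -0.2, -2.6]
grip_width: 0.0591
finger_force: 44.5
d xy shift mm [-0.   0.2  0. ]
turn [ 0.0009  0.0004 -0.0003] z 0.0321 q [ 0.37  0.84 -0.36  1.61  0.39  0.76  0.05] t 11.3 w 0.0591 F [-0.5 -0.2 -2.6]
```

```bash

python3 -m inch '[[0,0,0.001,0,0,0,0.4],[0,0,0.0015,0,0,0,0.4],[0,0,0,0,0,0,0.4]]'
python3 -m inch '[[0,0,0,0,0,0,0.25],[0,0,0,0,0,0,0],[0,0,0,0,0,0,0],[0,0,0,0,0,0,0]]'
python3 -m inch '[[0,0,-0.02,0,0,0,0],[0,0,-0.03,0,0,0,0],[0,0,-0.03,0,0,0,0],[0,0,0,0,0,0,0]]'
python3 d.py 48
```

```text
clock: 11.6
position: [0.6422, -0.152, 0.0292]
tool_rot: [3.141, 0.0, 1.786]
force: [-0.7, -0.2, 2.5]
grip_width: 0.0589
finger_force: 44.9
clock: 12.0
position: [0.642, -0.1518, 0.0288]
tool_rot: [-3.142, -0.0, 1.786]
force: [0.2, -0.7, -0.7]
grip_width: 0.0852
finger_force: 0.0
clock: 12.4
position: [0.6439, -0.1521, 0.1128]
tool_rot: [3.136, 0.002, 1.785]
force: [0.5, 0.2, 0.3]
grip_width: 0.0854
finger_force: 0.0
48 xy shift mm [ 297.4 -166.3   -1.5]
turn [ 0.0051  0.0022 -0.0005] z 0.1128 q [ 0.39  0.73 -0.39  1.58  0.34  0.89  0.09] t 12.4 w 0.0854 F [0.5 0.2 0.3]
```

```bash

python3 -m inch '[[0.037,-0.021,0,0,0,0,0.1],[0.037,-0.021,0,0,0,0,0.1],[0.037,-0.021,0,0,0,0,0.1],[0.037,-0.021,0,0,0,0,0.1],[0.037,-0.021,0,0,0,0,0.1]]' >/dev/null
python3 -m inch '[[0.037,-0.021,0,0,0,0,0.1],[0.037,-0.021,0,0,0,0,0.1],[0.038,-0.019,0,0,0,0,0.1],[0,0,0,0,0,0,0.1],[0,0,0,0,0,0,0.1]]' 
python3 d.py 48
```

```text
clock: 13.4
position: [0.4162, 0.1035, 0.1089]
tool_rot: [3.141, 0.0, 1.788]
force: [-0.1, -0.4, 0.2]
grip_width: 0.0769
finger_force: 0.0
48 xy shift mm [-0.9  1.7  0. ]
turn [0.0003 0.0001 0.0018] z 0.1089 q [-0.04  0.45 -0.43  2.19  0.34  0.57 -0.5 ] t 13.4 w 0.0769 F [-0.1 -0.4  0.2]
```

```bash

python3 -m inch '[[-0.001,0.0015,0.03,0,0,0.002,0.1],[0,0,0.03,0,0,0,0.1],[0,0,0.025,0,0,0,0.1],[0,0,0.013,0,0,0,0.1],[0,0,0.003,0,0,0,0.1]]' 
python3 -m inch '[[0,0,0,0,0,0,0.3],[0,0,0,0,0,0,0.4],[0,0,0,0,0,0,0.55],[0,0,0,0,0,0,0.55],[0,0,0,0,0,0,0.55]]' 40
python3 d.py 48
python3 -m inch '[[0,0,-0.01,0,0,0,0.55],[0,0,-0.02,0,0,0,0.55],[0,0,-0.03,0,0,0,0.55],[0,0,-0.03,0,0,0,0.55],[0,0,-0.015,0,0,0,0.55]]' 
python3 d.py c
```

```text
clock: 13.9
position: [0.4178, 0.1013, 0.0063]
tool_rot: [-3.139, 0.001, 1.783]
force: [0.5, -0.3, 0.5]
grip_width: 0.0771
finger_force: 0.0
clock: 14.4
position: [0.4187, 0.1021, 0.0087]
tool_rot: [3.14, 0.0, 1.783]
force: [-0.4, -1.2, 8.0]
grip_width: 0.047
finger_force: 40.5
48 xy shift mm [ 1.1 -0.4 -0. ]
turn [ 0.0015  0.0001 -0.0028] z 0.0087 q [-0.18  0.65 -0.25  2.23  0.51  0.32 -0.66] t 14.4 w 0.047 F [-0.4 -1.2  8. ]
clock: 14.9
position: [0.4187, 0.1022, 0.1158]
tool_rot: [3.139, 0.0, 1.784]
force: [-1.0, -1.6, -1.3]
grip_width: 0.0468
finger_force: 41.5
c xy shift mm [-215.6  165.     0.5]
turn [ 0.0027  0.     -0.0025] z 0.1158 q [-0.02  0.44 -0.45  2.18  0.34  0.59 -0.5 ] t 14.9 w 0.0468 F [-1.  -1.6 -1.3]
```

```bash

python3 -m inch '[[-0.02,0.015,0,0,0,-0.002,0.55],[-0.032,0.025,0,0,0,0,0.55],[-0.032,0.025,0,0,0,0,0.55],[-0.032,0.025,0,0,0,0,0.55],[-0.032,0.025,0,0,0,0,0.55]]' >/dev/null
python3 -m inch '[[-0.032,0.025,0,0,0,0,0.55],[-0.0365,0.025,0,0,0,0,0.55],[0,0,0,0,0,0,0.55],[0,0,0,0,0,0,0.55]]' 
python3 d.py c
```

```text
clock: 15.8
position: [0.6253, -0.0749, 0.1134]
tool_rot: [3.142, -0.001, 1.784]
force: [-0.6, 0.1, -0.7]
grip_width: 0.0469
finger_force: 41.8
c xy shift mm [1.1 0.4 0. ]
turn [ 0.0001 -0.0007 -0.0018] z 0.1134 q [ 0.3   0.69 -0.41  1.67  0.35  0.85 -0.05] t 15.8 w 0.0469 F [-0.6  0.1 -0.7]
```

```bash

python3 -m inch '[[0,0,0.03,0,0,-0.002,0.55],[0,0,0.025,0,0,0,0.55],[0,0,0.015,0,0,0,0.55],[0,0,0.007,0,0,0,0.55],[0,0,0.003,0,0,0,0.55]]'
python3 -m inch '[[0,0,0.002,0,0,0,0.55],[0,0,0.002,0,0,0,0.55],[0,0,0,0,0,0,0.55]]'
python3 d.py c
```

```text
clock: 16.3
position: [0.6254, -0.0737, 0.033]
tool_rot: [-3.142, -0.0, 1.788]
force: [0.3, 0.1, -0.4]
grip_width: 0.047
finger_force: 41.8
clock: 16.6
position: [0.6259, -0.0741, 0.0298]
tool_rot: [3.14, 0.0, 1.788]
force: [-1.5, 0.5, 4.5]
grip_width: 0.0474
finger_force: 42.1
c xy shift mm [ 0.5 -0.3 -0. ]
turn [0.0012 0.0004 0.0017] z 0.0298 q [ 0.26  0.81 -0.36  1.7   0.41  0.71 -0.09] t 16.6 w 0.0474 F [-1.5  0.5  4.5]
```

```bash

python3 -m inch '[[0,0,0,0,0,0,0.35],[0,0,0,0,0,0,0.1],[0,0,0,0,0,0,0.1],[0,0,0,0,0,0,0.1]]'
python3 -m inch '[[0,0,-0.02,0,0,0,0.1],[0,0,-0.03,0,0,0,0.2],[0,0,-0.03,0,0,0,0.3],[0,0,0,0,0,0,0.4]]'
python3 d.py 24
```

```text
clock: 17.0
position: [0.6255, -0.0742, 0.0289]
tool_rot: [3.141, 0.0, 1.788]
force: [0.6, -0.8, -0.1]
grip_width: 0.0768
finger_force: 0.0
clock: 17.4
position: [0.6274, -0.0742, 0.1126]
tool_rot: [3.136, 0.002, 1.787]
force: [0.3, -0.5, 0.2]
grip_width: 0.0513
finger_force: 0.0
24 xy shift mm [ 349.7 -110.1   -1.1]
turn [0.0051 0.0015 0.0015] z 0.1126 q [ 0.3   0.7  -0.41  1.67  0.35  0.85 -0.05] t 17.4 w 0.0513 F [ 0.3 -0.5  0.2]
```

```bash

python3 -m inch '[[0.035,-0.011,0,0,0,0,0.4],[0.04,-0.0125,0,0,0,0,0.4],[0.04,-0.0125,0,0,0,0,0.4],[0.04,-0.0125,0,0,0,0,0.4],[0.04,-0.0125,0,0,0,0,0.4]]' >/dev/null
python3 -m inch '[[0.04,-0.0125,0,0,0,0,0.4],[0.04,-0.0125,0,0,0,0,0.4],[0.04,-0.0125,0,0,0,0,0.4],[0.035,-0.0105,0,0,0,0,0.4],[0,0,0,0,0,0,0.4]]' >/dev/null
python3 -m inch '[[0,0,0,0,0,0,0.4]]'
python3 d.py 24
```

```text
clock: 18.5
position: [0.4433, 0.2445, 0.1085]
tool_rot: [-3.141, 0.0, 1.789]
force: [0.3, -0.8, -0.5]
grip_width: 0.0515
finger_force: 0.0
24 xy shift mm [-1.1  1.2 -0. ]
turn [-0.0003  0.0002  0.0035] z 0.1085 q [-0.3   0.54 -0.43  2.    0.35  0.67 -0.73] t 18.5 w 0.0515 F [ 0.3 -0.8 -0.5]
```

```bash

python3 -m inch '[[-0.001,0.001,0.03,0,0,0.003,0.4],[0,0,0.03,0,0,0,0.4],[0,0,0.025,0,0,0,0.4],[0,0,0.013,0,0,0,0.4],[0,0,0.001,0,0,0,0.4]]' 
python3 -m inch '[[0,0,0,0,0,0,0.6],[0,0,0,0,0,0,0.7],[0,0,0,0,0,0,0.82],[0,0,0,0,0,0,0.82],[0,0,0,0,0,0,0.82]]' 40
python3 d.py 24
python3 -m inch '[[0,0,-0.01,0,0,0,0.82],[0,0,-0.02,0,0,0,0.82],[0,0,-0.03,0,0,0,0.82],[0,0,-0.03,0,0,0,0.82],[0,0,-0.015,0,0,0,0.82]]' 
python3 d.py a
python3 -c "
from h import *
cv2.imwrite('pics/s3.png',grab_frame('side')[:,:,::-1])"
```

```text
clock: 19.0
position: [0.4446, 0.2423, 0.0085]
tool_rot: [-3.139, 0.001, 1.784]
force: [0.4, -0.0, -0.2]
grip_width: 0.0513
finger_force: 0.0
clock: 19.5
position: [0.4455, 0.2436, 0.0109]
tool_rot: [3.14, -0.0, 1.784]
force: [0.1, 0.1, 5.8]
grip_width: 0.0227
finger_force: 38.8
24 xy shift mm [ 0.3 -0.8 -0. ]
turn [ 0.0017 -0.0004 -0.0015] z 0.0109 q [-0.38  0.71 -0.32  2.03  0.47  0.47 -0.84] t 19.5 w 0.0227 F [0.1 0.1 5.8]
clock: 20.0
position: [0.4455, 0.2438, 0.1182]
tool_rot: [3.139, -0.001, 1.785]
force: [-0.9, 0.7, -1.1]
grip_width: 0.0227
finger_force: 39.3
a xy shift mm [-188.5  108.2    0.2]
turn [ 0.003  -0.0009 -0.0013] z 0.1182 q [-0.29  0.53 -0.44  1.99  0.35  0.69 -0.73] t 20.0 w 0.0227 F [-0.9  0.7 -1.1]
```

View pics/s3.png

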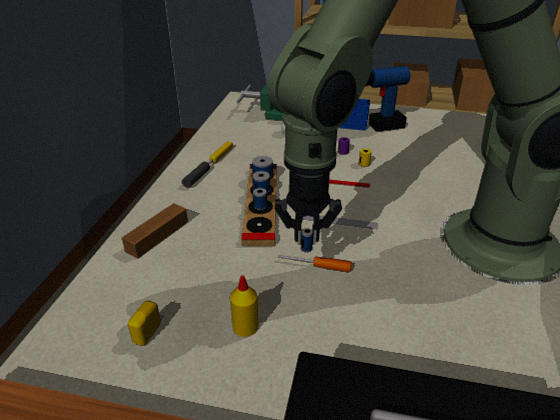

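The 36, 48 and 60 stand on marks b, c and d, at (260,200), (261,182) and (262,166). The 24 is held at (307,238), so mark a is next.

```bash

python3 -m inch '[[-0.02,0.012,0,0,0,0,0.82],[-0.034,0.019,0,0,0,0,0.82],[-0.034,0.0195,0,0,0,0,0.82],[-0.034,0.0195,0,0,0,0,0.82],[-0.034,0.0195,0,0,0,0,0.82]]' >/dev/null
python3 -m inch '[[-0.0325,0.0195,0,0,0,0,0.82],[0,0,0,0,0,0,0.82],[0,0,0,0,0,0,0.82]]'
python3 d.py a
```

```text
clock: 20.85
position: [0.5914, 0.0817, 0.1151]
tool_rot: [-3.142, -0.0, 1.783]
force: [-0.6, 1.0, -1.3]
grip_width: 0.0228
finger_force: 39.3
a xy shift mm [0.9 0.1 0. ]
turn [-0.     -0.0003 -0.0028] z 0.1151 q [ 0.05  0.65 -0.42  1.76  0.35  0.81 -0.32] t 20.85 w 0.0228 F [-0.6  1.  -1.3]
```

Contact is expected near z = 0.032.

```bash

python3 -m inch '[[0.0005,0,0.03,0,0,-0.003,0.82],[0,0,0.025,0,0,0,0.82],[0,0,0.015,0,0,0,0.82],[0,0,0.007,0,0,0,0.82],[0,0,0.003,0,0,0,0.82]]'
python3 -m inch '[[0,0,0.002,0,0,0,0.82],[0,0,0.0015,0,0,0,0.82],[0,0,0,0,0,0,0.82]]'
python3 d.py a
```

```text
clock: 21.35
position: [0.5911, 0.0834, 0.0348]
tool_rot: [-3.141, -0.0, 1.788]
force: [-0.1, -1.2, -0.7]
grip_width: 0.0227
finger_force: 39.4
clock: 21.65
position: [0.5917, 0.083, 0.032]
tool_rot: [3.141, 0.0, 1.788]
force: [-0.0, 0.8, 0.2]
grip_width: 0.0231
finger_force: 39.5
a xy shift mm [-0.3 -0.5 -0. ]
turn [0.0011 0.     0.0016] z 0.032 q [ 0.01  0.77 -0.37  1.79  0.42  0.66 -0.38] t 21.65 w 0.0231 F [-0.   0.8  0.2]
```

```bash

python3 -m inch '[[0,0,0,0,0,0,0.65],[0,0,0,0,0,0,0.4],[0,0,0,0,0,0,0.4],[0,0,0,0,0,0,0.4]]'
python3 -m inch '[[0,0,-0.02,0,0,0,0.4],[0,0,-0.03,0,0,0,0.4],[0,0,-0.04,0,0,0,0.4],[0,0,-0.03,0,0,0,0.4],[0,-0.03,0,0,0,0,0.4]]' >/dev/null
python3 -m inch '[[0,-0.04,0,0,0,0,0.4],[0,-0.04,0,0,0,0,0.4],[0,-0.04,0,0,0,0,0.4],[0,0,0,0,0,0,0.4],[0,0,0,0,0,0,0.4]]'
python3 - <<'E'
from h import *
I=grab_frame("top");S=grab_frame("side")
a=cv2.resize(I[140:230,220:400],None,fx=3,fy=3,interpolation=2);b=cv2.resize(S[140:260,200:300],None,fx=2.25,fy=2.25)
cv2.imwrite("pics/f.png",cv2.convertScaleAbs(np.hstack([a,b])[:,:,::-1],alpha=1.5))
for n,p in dict(a=(.5913,.0826),b=(.6084,.0044),c=(.6255,-.0737),d=(.6425,-.1519)).items():
    q=px("top",(*p,.067)); print(n,"expected hole px",q.round(1),"in crop",((q-[220,140])*3).round())
E
```

```text
clock: 22.05
position: [0.5913, 0.0828, 0.0314]
tool_rot: [3.141, -0.0, 1.788]
force: [1.0, -0.5, 0.7]
grip_width: 0.0514
finger_force: 0.0
clock: 23.05
position: [0.4449, 0.0504, 0.1518]
tool_rot: [3.141, 0.0, 1.788]
force: [-0.4, -0.8, -0.7]
grip_width: 0.0513
finger_force: 0.0
a expected hole px [257.7 186.5] in crop [113. 139.]
b expected hole px [289.5 178.9] in crop [209. 117.]
c expected hole px [321.2 171.3] in crop [304.  94.]
d expected hole px [352.7 163.9] in crop [398.  72.]
```

View pics/f.png

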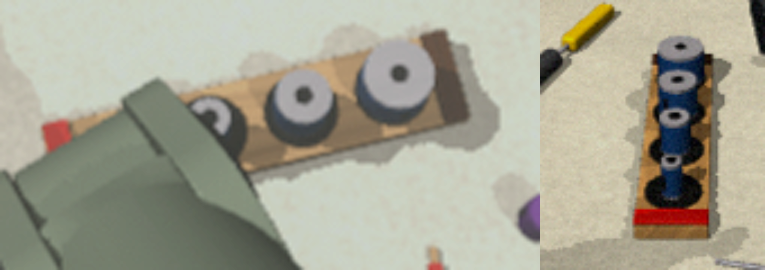

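The top view shows holes d, c and b at crop (399,73), (304,96) and (209,117), matching the expected pixels within about 2 crop px. The side view shows the 24 centred on disc a, and all four saws upright.

```bash
python3 -c "
from workcell import bot;print(bot.job_done())"
```

```text
the job is handed in; nothing more can be done
None
```

The job is handed in: the 24, 36, 48 and 60 mm saws stand upright on marks a to d, counted from the red strip. The 36, 48 and 60 measured within about 2 mm of their dots; the 24, hidden by the arm in the top view, looked centred from the side. The glue bottle was not touched.

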